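# Change the reagent cassettes in a latched bay and set the check thermometer

## Robot

A 6-joint arm with a two-finger parallel gripper is mounted at the origin on a cart in front of the work surface, level with it; the furniture and walls round the work are solid. World frame = base frame: x ahead of the robot, y to its left, z up, the work surface at z = 0. Lengths are in m, angles in rad, forces in N, time in s.
With the tool pointing down it reaches from about 0.35 to 0.975 m from the base axis. Payload 4.9 kg.
Tool frame: the origin (TCP) lies midway between the tips of the shut fingers; the grasp point (between the pads) lies 19 mm behind it (ctrl.tcp_to_grasp is the distance from the TCP to the grasp point, in m); z points along the fingers, y is the line along which they close (so a half turn about z gives the same grasp; the last joint's range is limited). The gripper opens to 85 mm and grips with 20 to 120 N. Pads are 22 mm wide; open, the fingers measure 114 mm over their backs; the gripper's body (76 mm by 85 mm) begins 54 mm behind the grasp point. The pads swing forward as they close: fully open they stand 13 mm farther back than shut.
Start: joints at [1.084, 0.053, 1.613, -0, 1.476, -0.119], TCP at [0.225, 0.583, 0.231] pointing down, gripper open.
Joint ranges: [-3.01, 3.01], [-1.01, 2.22], [0.06, 2.58], [-1.02, 4.17], [0.09, 2.62], [-3.14, 3.14]. Speed limits (rad/s): [2.57, 2.57, 3.14, 3.14, 3.14, 3.14].

## Interface

Orientations are given as a rotation vector (axis times angle).
In Python, from station import ctrl, get_image, camera_params gives the robot as it stands (ctrl), with the cameras as plain functions.
- The arm moves only by the shell command python3 jog.py 'ROWS' [FORCE]. ROWS is rows parted by semicolons, their numbers by spaces, 1 to 20 of them, each of 7 numbers: the finger opening in m, then dx, dy, dz in m, then a rotation vector rx, ry, rz in rad; each row is the pose to reach, as a shift and turn from the pose commanded when the command began, along the tool's axes at that moment; what a row does not reach only later rows make up. A row lasts 1/12 s, in which the tool goes at most 0.0417 m and 0.125 rad, less where a joint would pass 70% of its speed; a pose out of reach is approached as far as the arm can. The fingers move at their own pace and stop on an object; FORCE is the grip in N (left out, the last holds). Time passes only in rows, so rows that do not move let the fingers close. It prints the time, the measured TCP pose, the force, the opening and the grip force at its end.
- ctrl.get_obs(): the state, without advancing time (a new reading comes with each control period).
- get_image(name): name is "scene" or "top"; returns the picture (384x512x3 uint8, red, green, blue); there is no depth.
- camera_params(name): a dict with "fx", "fy", "cx", "cy" (pixels), "k1" (the pictures are not rectified: a ray, as slopes to the right and down, at radius r is drawn at 1 + k1 r^2 times it, then the intrinsics apply), "T" (4x4, takes a point from camera to world coordinates). Camera axes: x right, y down, z forward; pixel columns grow to the right and rows downward; lengths in m; the calibration is good to about 2 mm. A picture is of the moment at which its call begins. camera_params takes no time and is no camera call.
- ctrl.finish_job(): hands the job in; it is judged then, once.
The state is a dict: "t": time; "q": joint angles; "dq": joint speeds; "effort": joint torques, N m; "tool_pos": TCP position; "tool_rot": TCP orientation; "contact_force": force on the tool from outside, world axes, zero at the start; "wrist_torque": the same for the moment, N m; "opening": finger opening in m; "grip_force": force on a finger pad.
Only numpy, scipy, OpenCV 4.12 (cv2) and the standard library are available. Lean on these libraries where they do the work, as an engineer would, in place of code of your own. Each camera call takes 0.05 s, during which the arm holds its last target. There are 200 camera calls.

## Task

Change the reagent cassettes in the bay: press down the latch pedal of each slot so that its used cassette pops up, and put all the used ones in the shallow grey tray; then push every fresh cassette from the bench down into a free slot, tongue towards the pedal, until its latch snaps over the tongue. When that is done, take the thermometer from its stand and put its stem all the way down into the well at the end of the bay. Do not tip a fresh cassette or the thermometer over, and leave the timer, the slide box and the marker where they are.

Things in the scene. Friction and masses are not known exactly. Their poses are not given: they have to be found in the camera images.
- bay: fixed grey and aluminium reagent bay. Origin: on the bench under the centre of the middle slot; x away from the robot, y left (yaw varies). Deck at z = 35 mm, x -59 to +72, y -172 to +102 mm, with three pockets 102 (x) x 40 mm (y), 4 mm chamfers, at y = +70, 0, -70 mm (2 mm play round a cassette); a steel latch in front (-x) of each; a 75 mm high tower with the well at y = -150 mm
- slot_1 (a point): slot 1 (leftmost, bay y +70 mm): where the origin of a latched cassette lies (cassette axes along the bay's); 22 mm below the deck, 13 mm above the bench; its top then stands 24 mm above the deck. A spring lift plate in the pocket (3 to 4.4 N) carries an unlatched cassette 12 mm higher than this; it can be pushed 3 mm lower
- slot_2 (a point): slot 2 (middle): where the origin of a latched cassette lies (cassette axes along the bay's); 22 mm below the deck, 13 mm above the bench; its top then stands 24 mm above the deck. A spring lift plate in the pocket (3 to 4.4 N) carries an unlatched cassette 12 mm higher than this; it can be pushed 3 mm lower
- slot_3 (a point): slot 3 (rightmost, bay y -70 mm): where the origin of a latched cassette lies (cassette axes along the bay's); 22 mm below the deck, 13 mm above the bench; its top then stands 24 mm above the deck. A spring lift plate in the pocket (3 to 4.4 N) carries an unlatched cassette 12 mm higher than this; it can be pushed 3 mm lower
- pedal_1 (a point): centre of the top of the pedal of latch 1, to be pressed down: ribbed steel pad 30 (x) x 22 mm (y), 97 mm in front of the slot's centre, 24 mm above the bench at rest; it sinks 14 mm when fully pressed (3 to 8 N). The latch's upright arm, up to 58 mm above the bench, begins 31 mm behind this point and swings 16 mm towards it
- pedal_2 (a point): centre of the top of the pedal of latch 2, to be pressed down: ribbed steel pad 30 (x) x 22 mm (y), 97 mm in front of the slot's centre, 24 mm above the bench at rest; it sinks 14 mm when fully pressed (3 to 8 N). The latch's upright arm, up to 58 mm above the bench, begins 31 mm behind this point and swings 16 mm towards it
- pedal_3 (a point): centre of the top of the pedal of latch 3, to be pressed down: ribbed steel pad 30 (x) x 22 mm (y), 97 mm in front of the slot's centre, 24 mm above the bench at rest; it sinks 14 mm when fully pressed (3 to 8 N). The latch's upright arm, up to 58 mm above the bench, begins 31 mm behind this point and swings 16 mm towards it
- latch_1 (a joint): angle of latch 1, rad: 0 closed (nose 5 mm over the tongue of a latched cassette), 0.30 fully open; beyond about 0.24 the cassette is free and pops up 12 mm. A spring closes it. A cassette pushed down (8 to 17 N) wedges the sloped nose open, and it snaps back over the tongue once the cassette is at or 1 to 3 mm below its latched height. It rests at 0.1 to 0.25 against a popped-up cassette
- latch_2 (a joint): angle of latch 2, rad: 0 closed (nose 5 mm over the tongue of a latched cassette), 0.30 fully open; beyond about 0.24 the cassette is free and pops up 12 mm. A spring closes it. A cassette pushed down (8 to 17 N) wedges the sloped nose open, and it snaps back over the tongue once the cassette is at or 1 to 3 mm below its latched height. It rests at 0.1 to 0.25 against a popped-up cassette
- latch_3 (a joint): angle of latch 3, rad: 0 closed (nose 5 mm over the tongue of a latched cassette), 0.30 fully open; beyond about 0.24 the cassette is free and pops up 12 mm. A spring closes it. A cassette pushed down (8 to 17 N) wedges the sloped nose open, and it snaps back over the tongue once the cassette is at or 1 to 3 mm below its latched height. It rests at 0.1 to 0.25 against a popped-up cassette
- used_1: white reagent cassette 98 (x) x 36 (y) x 46 mm high, plus two grey caps on top at x -16 and +26 mm, 8 mm high, 25 mm across. Front end (-x): a tongue only 26 mm high from x -49 to -39 mm. Origin: centre of the underside, z up. Grip across y near the top. 0.12 kg, give or take a quarter. Used (dark pierced cap centres): latched in slot 1 at the start; for the tray
- used_2: white reagent cassette 98 (x) x 36 (y) x 46 mm high, plus two grey caps on top at x -16 and +26 mm, 8 mm high, 25 mm across. Front end (-x): a tongue only 26 mm high from x -49 to -39 mm. Origin: centre of the underside, z up. Grip across y near the top. 0.12 kg, give or take a quarter. Used (dark pierced cap centres): latched in slot 2 at the start; for the tray
- used_3: white reagent cassette 98 (x) x 36 (y) x 46 mm high, plus two grey caps on top at x -16 and +26 mm, 8 mm high, 25 mm across. Front end (-x): a tongue only 26 mm high from x -49 to -39 mm. Origin: centre of the underside, z up. Grip across y near the top. 0.12 kg, give or take a quarter. Used (dark pierced cap centres): latched in slot 3 at the start; for the tray
- fresh_1: white reagent cassette 98 (x) x 36 (y) x 46 mm high, plus two grey caps on top at x -16 and +26 mm, 8 mm high, 25 mm across. Front end (-x): a tongue only 26 mm high from x -49 to -39 mm. Origin: centre of the underside, z up. Grip across y near the top. 0.12 kg, give or take a quarter. Fresh (bright foil in the caps): stands left of the bay, tongue roughly to the robot, if present
- fresh_2: white reagent cassette 98 (x) x 36 (y) x 46 mm high, plus two grey caps on top at x -16 and +26 mm, 8 mm high, 25 mm across. Front end (-x): a tongue only 26 mm high from x -49 to -39 mm. Origin: centre of the underside, z up. Grip across y near the top. 0.12 kg, give or take a quarter. Fresh (bright foil in the caps): stands left of the bay, tongue roughly to the robot, if present
- fresh_3: white reagent cassette 98 (x) x 36 (y) x 46 mm high, plus two grey caps on top at x -16 and +26 mm, 8 mm high, 25 mm across. Front end (-x): a tongue only 26 mm high from x -49 to -39 mm. Origin: centre of the underside, z up. Grip across y near the top. 0.12 kg, give or take a quarter. Fresh (bright foil in the caps): stands left of the bay, tongue roughly to the robot, if present
- tray: loose shallow open grey plastic tray, 135 (x) x 215 (y) x 30 mm high, wall and floor 4 mm, 0.5 kg, to the right of the bay. Origin: centre of the underside
- thermometer: stem thermometer, 128 mm long, upright. Origin: tip of the stem; z up along the stem. Steel stem 6 mm across, 62 mm long (tapered over the last 5 mm); above it a flange 26 mm across (z 62 to 68) and a round white handle 20 mm across (z 71 to 124), to be gripped. 0.06 kg
- stand: fixed grey block, 50 x 50 mm, 75 mm high on a foot 70 x 70 x 7 mm, in which the thermometer stands at the start, its flange on the block's top. Origin: centre of the underside
- well (a point): centre of the mouth of the thermometer well, on top of the tower at the right end of the bay, 75 mm above the bench: a vertical bore 9 mm across with a 4 mm chamfer, 66 mm deep. All the way down: the thermometer's flange sits on the tower's top
- timer: small white lab timer, 64 x 64 x 19 mm, loose behind the bay; to be left alone
- slide_box: closed blue slide box, 170 x 105 x 38 mm, loose at the far right of the tray; to be left alone
- marker: marker pen, 136 mm long, loose behind the bay; to be left alone

How it is judged:
On the way, in this order (a step that is already met when the one before it is completed fails the run):
1. every used cassette is in the tray and every fresh one is latched in a slot (x of used_1 in the frame of tray between -0.068 and 0.068 m and y of used_1 in the frame of tray between -0.108 and 0.108 m and z of each of used_1, used_2, used_3 in the frame of tray below 0.06 m and x of used_2 in the frame of tray between -0.068 and 0.068 m and y of used_2 in the frame of tray between -0.108 and 0.108 m and x of used_3 in the frame of tray between -0.068 and 0.068 m and y of used_3 in the frame of tray between -0.108 and 0.108 m and ((x of fresh_1 in the frame of slot_1 between -0.005 and 0.005 m and y of fresh_1 in the frame of slot_1 between -0.005 and 0.005 m and z of fresh_1 in the frame of slot_1 between -0.004 and 0.004 m and value of joint latch_1 below 0.06 rad) or (x of fresh_1 in the frame of slot_2 between -0.005 and 0.005 m and y of fresh_1 in the frame of slot_2 between -0.005 and 0.005 m and z of fresh_1 in the frame of slot_2 between -0.004 and 0.004 m and value of joint latch_2 below 0.06 rad) or (x of fresh_1 in the frame of slot_3 between -0.005 and 0.005 m and y of fresh_1 in the frame of slot_3 between -0.005 and 0.005 m and z of fresh_1 in the frame of slot_3 between -0.004 and 0.004 m and value of joint latch_3 below 0.06 rad)) and ((x of fresh_2 in the frame of slot_1 between -0.005 and 0.005 m and y of fresh_2 in the frame of slot_1 between -0.005 and 0.005 m and z of fresh_2 in the frame of slot_1 between -0.004 and 0.004 m and value of joint latch_1 below 0.06 rad) or (x of fresh_2 in the frame of slot_2 between -0.005 and 0.005 m and y of fresh_2 in the frame of slot_2 between -0.005 and 0.005 m and z of fresh_2 in the frame of slot_2 between -0.004 and 0.004 m and value of joint latch_2 below 0.06 rad) or (x of fresh_2 in the frame of slot_3 between -0.005 and 0.005 m and y of fresh_2 in the frame of slot_3 between -0.005 and 0.005 m and z of fresh_2 in the frame of slot_3 between -0.004 and 0.004 m and value of joint latch_3 below 0.06 rad)) and ((x of fresh_3 in the frame of slot_1 between -0.005 and 0.005 m and y of fresh_3 in the frame of slot_1 between -0.005 and 0.005 m and z of fresh_3 in the frame of slot_1 between -0.004 and 0.004 m and value of joint latch_1 below 0.06 rad) or (x of fresh_3 in the frame of slot_2 between -0.005 and 0.005 m and y of fresh_3 in the frame of slot_2 between -0.005 and 0.005 m and z of fresh_3 in the frame of slot_2 between -0.004 and 0.004 m and value of joint latch_2 below 0.06 rad) or (x of fresh_3 in the frame of slot_3 between -0.005 and 0.005 m and y of fresh_3 in the frame of slot_3 between -0.005 and 0.005 m and z of fresh_3 in the frame of slot_3 between -0.004 and 0.004 m and value of joint latch_3 below 0.06 rad))), for 0.3 s.
2. then the thermometer is all the way down in the well (z of thermometer in the frame of well below -0.056 m and horizontal distance between thermometer and well below 0.006 m and angle between thermometer's own z axis and vertical below 0.12 rad), for 0.3 s.
At the end, for the whole second after the job is handed in: Every used cassette lies in the tray; every fresh cassette sits in a slot within 4 mm of its latched height and 5 mm sideways with that slot's latch closed (under 0.06 rad); the thermometer is within 6 mm of fully down in the well (tip at least 56 mm below the mouth), upright; all at rest (all of step 1 and all of step 2 and linear speed of each of used_1, used_2, used_3, fresh_1, fresh_2, fresh_3, thermometer, tray below 0.03 m/s); the robot touches nothing.
It fails at once if a fresh cassette is tipped over (more than 0.8 rad) (angle between any of fresh_1, fresh_2, fresh_3's own z axis and vertical above 0.8 rad).
It fails at once if the thermometer is tipped over (more than 0.8 rad) (angle between thermometer's own z axis and vertical above 0.8 rad).
It fails at once if the timer, the slide box or the marker is moved more than 30 mm (distance of any of timer, slide_box, marker from where it was at the start of the episode above 0.03 m).
Of fresh_1, fresh_2, fresh_3 only 2 to 3 are there at a start; the rules pass over those that are not, and their reading is None.
At some moment in a run one of fresh_1, fresh_2, fresh_3, tray may be knocked a few centimetres aside while the robot is not near it.
It also fails if it takes over 210 s, if anything falls off the work surface, if the arm or the gripper's body presses on something with over 40 N, if the wrist force passes 120 N, or if a joint passes its speed limit or range.

## Working session

There is one attempt and no reset: what is moved stays moved. The work goes in short steps, Python scripts to look and compute and a shell command to move; the robot and the scene stay as the last step left them, time stands still between calls to the robot, and variables do not carry over. Pictures are saved under pics/ and viewed, at most 14 in all, crops included, and the job is handed in when it is done.

```bash
ls; mkdir -p pics
cat > h.py <<'E'
from station import ctrl, get_image, camera_params
import numpy as np, cv2
from scipy.spatial.transform import Rotation as R
def snap(n,f):
    im=get_image(n); cv2.imwrite(f,im[:,:,::-1]); return im
def cam(n):
    return camera_params(n)
def ray(n,u,v):
    p=cam(n); K=np.array([[p['fx'],0,p['cx']],[0,p['fy'],p['cy']],[0,0,1.]])
    # k1-only distortion
    xy=cv2.undistortPoints(np.array([[[u,v]]],float),K,np.array([p['k1'],0,0,0.]))[0,0]
    T=np.array(p['T']); return T[:3,3],T[:3,:3]@np.array([*xy,1])
def onz(n,u,v,z):
    o,d=ray(n,u,v); return o+d*(z-o[2])/d[2]
def proj(n,P):
    p=cam(n);T=np.array(p['T']);q=T[:3,:3].T@(np.array(P,float)-T[:3,3]);x=q[:2]/q[2];x=x*(1+p['k1']*(x@x))
    return np.array([p['fx']*x[0]+p['cx'],p['fy']*x[1]+p['cy']])
def st():
    o=ctrl.get_obs(); print({k:np.round(o[k],3) for k in('t','tool_pos','tool_rot','contact_force','opening','q')}); return o
E
python3 - <<'E'
from h import *
for n in('top','scene'):
    snap(n,f'pics/{n}0.png'); p=cam(n); print(n,p['fx'],p['cx'],p['k1'],np.round(p['T'],3).tolist())
o=st(); print(R.from_rotvec(o['tool_rot']).as_matrix().round(3))
E
```

```text
jog.py
pics
station.py
top 450.48519085890047 251.36876959196874 0.007634955830172411 [[0.025, -0.986, 0.163, 0.315], [-1.0, -0.026, -0.004, -0.058], [0.008, -0.163, -0.987, 1.661], [0.0, 0.0, 0.0, 1.0]]
scene 422.22699602662357 252.96054193514902 -0.15896477283844435 [[0.786, -0.393, 0.477, -0.05], [-0.618, -0.482, 0.621, -0.899], [-0.014, -0.783, -0.622, 0.904], [0.0, 0.0, 0.0, 1.0]]
{'t': np.float64(0.1), 'tool_pos': array([0.224, 0.583, 0.23 ]), 'tool_rot': array([-5.740e-01, -3.088e+00,  3.000e-03]), 'contact_force': array([ 1.118, -0.669,  0.564]), 'opening': np.float64(0.086), 'q': array([ 1.084,  0.053,  1.614,  0.   ,  1.476, -0.119])}
[[-0.933  0.36  -0.001]
 [ 0.36   0.933 -0.002]
 [ 0.    -0.002 -1.   ]]
```

View pics/top0.png

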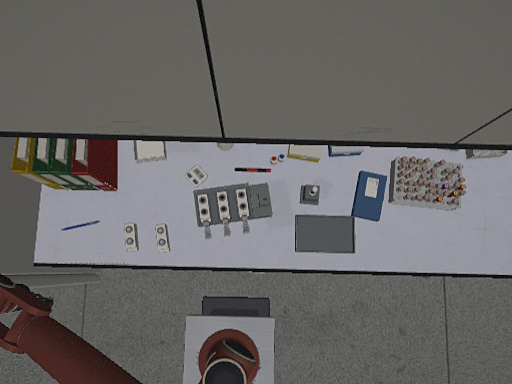

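View pics/scene0.png

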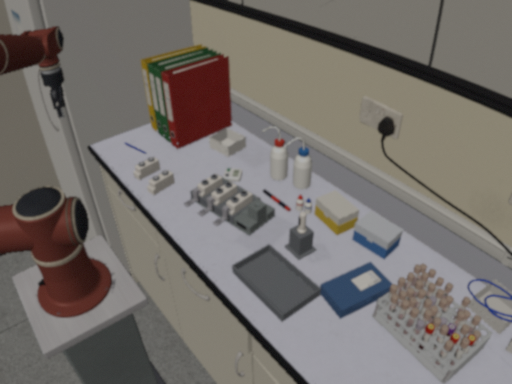

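The top view shows two fresh cassettes near (130,237) and (161,237). The bay runs from about (195,205) to (270,205), with three used cassettes and their pedals below. The tray is at (325,234), the thermometer stand at (310,193) and the well near (262,200). I'll enlarge both views.

Run:
```python
import cv2
a=cv2.imread('pics/top0.png')[155:265,115:285]
cv2.imwrite('pics/t0c.png',cv2.resize(a,None,fx=4.7,fy=4.7,interpolation=cv2.INTER_CUBIC))
b=cv2.imread('pics/scene0.png')[140:270,120:320]
cv2.imwrite('pics/s0c.png',cv2.resize(b,None,fx=4,fy=4,interpolation=cv2.INTER_CUBIC))
```

```text
(no output)
```

View pics/t0c.png

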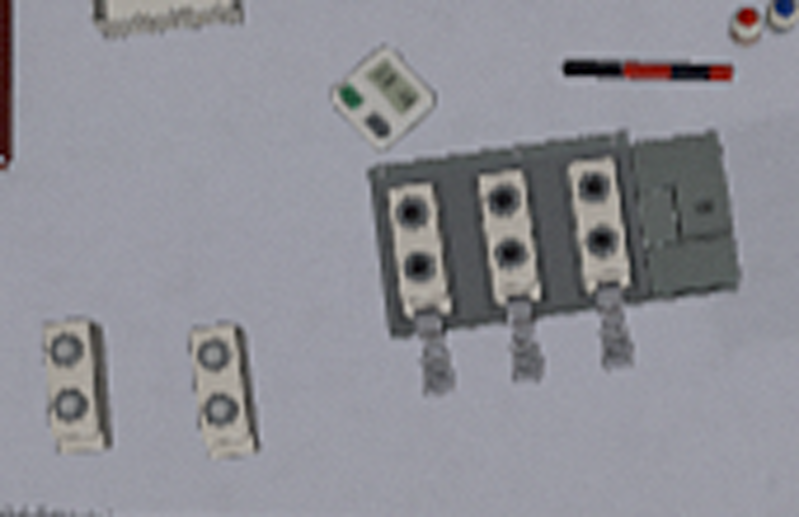

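View pics/s0c.png

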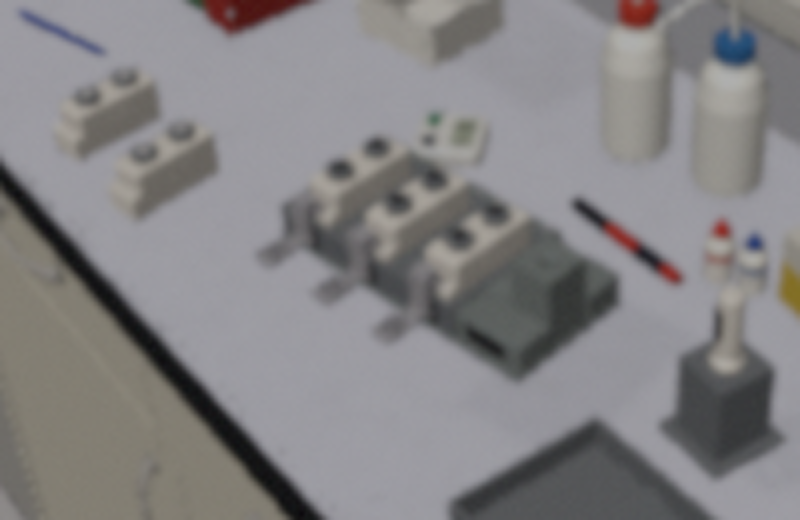

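```bash
cat > loc.py <<'E'
from h import *
def blob(im,u,v,r,dark):
    g=cv2.cvtColor(im,cv2.COLOR_RGB2GRAY).astype(float); Y,X=np.mgrid[:g.shape[0],:g.shape[1]]
    for _ in range(8):
        m=np.hypot(X-u,Y-v)<=r; hi=np.percentile(g[m],85) if not dark else np.percentile(g[m],40)
        w=np.clip(hi-g,0,None)*m; u,v=(w*X).sum()/w.sum(),(w*Y).sum()/w.sum()
    return u,v
E
python3 - <<'E'
from loc import *
from scipy.optimize import least_squares
t=cv2.imread('pics/top0.png')[:,:,::-1].copy(); s=cv2.imread('pics/scene0.png')[:,:,::-1].copy()
T=lambda x,y:(115+(x+.5)/4.7-.5,155+(y+.5)/4.7-.5)
S=lambda x,y:(120+(x+.5)/4-.5,140+(y+.5)/4-.5)
ut=[(411,211),(419,265),(504,200),(511,252),(594,186),(602,240)]
us=[(377,148),(340,170),(435,180),(399,203),(497,212),(460,238)]
mod=[(x,y,.066) for y in(.07,0,-.07) for x in(.026,-.016)]
A=[blob(t,*T(*p),3,True) for p in ut]; B=[blob(s,*S(*p),3.5,True) for p in us]
A+=[T(704,207)]
print(np.round(A,1).tolist(),np.round(B,1).tolist())
P=np.array([onz('top',*a,.066) for a in A[:6]]); Q=np.array([onz('scene',*b,.066) for b in B]); print(np.round(P-Q,4)[:,:2].tolist())
W=onz('top',*A[6],.075); print('well raw',W)
def pose(p): 
    c,s_=np.cos(p[2]),np.sin(p[2]); m=np.array(mod); return np.c_[p[0]+c*m[:,0]-s_*m[:,1],p[1]+s_*m[:,0]+c*m[:,1]]
for nm,D in(('top',P),('scene',Q),('mean',(P+Q)/2)):
    r=least_squares(lambda p:(pose(p)-D[:,:2]).ravel(),[.5,0,0]); print(nm,r.x.round(4),np.abs(r.fun).max().round(4))
p=r.x;c,s_=np.cos(p[2]),np.sin(p[2]); print('well',p[0]+s_*.15,p[1]-c*.15)
for n,ct,cs in(('fA',[(66,349),(70,405)],[(124,76),(87,96)]),('fB',[(214,354),(221,410)],[(181,131),(144,153)])):
    a=[onz('top',*blob(t,*T(*q),4.5,False),.054)[:2] for q in ct]; b=[onz('scene',*blob(s,*S(*q),4.5,False),.054)[:2] for q in cs]
    print(n,np.round(a,4).tolist(),np.round(b,4).tolist())
    d=a[0]-a[1]; yaw=np.arctan2(d[1],d[0]); d/=np.linalg.norm(d); d2=b[0]-b[1];print('yaw',yaw,np.arctan2(d2[1],d2[0]),'origin',(a[0]+a[1])/2-.005*d)
# tray corners & thermometer
h=cv2.cvtColor(t,cv2.COLOR_RGB2GRAY)
m=np.zeros_like(h); m[210:258,288:362]=(h[210:258,288:362]<115); cs,_=cv2.findContours(m,0,2); c=max(cs,key=cv2.contourArea); b=cv2.boxPoints(cv2.minAreaRect(c)); print([onz('top',*q,.03)[:2].round(3).tolist() for q in b])
cv2.imwrite('pics/st0.png',np.hstack([cv2.resize(t[175:215,295:330,::-1],None,fx=9,fy=9,interpolation=2),cv2.resize(s[190:230,275:325,::-1],None,fx=9,fy=9,interpolation=2)]))
E
```

```text
[[202.0, 199.8], [203.7, 211.2], [221.6, 197.0], [223.1, 208.4], [240.9, 194.2], [242.5, 205.6], [264.4, 198.6]] [[213.8, 176.2], [204.7, 181.9], [228.0, 183.8], [218.8, 189.7], [243.2, 192.4], [234.1, 198.5]]
[[0.0011, 0.0039], [0.002, 0.0035], [0.0006, -0.0001], [0.0015, 0.0005], [0.0011, -0.0001], [0.0016, -0.0001]]
well raw [ 0.56540996 -0.11112488  0.075     ]
top [0.5434 0.0379 0.1703] 0.0007
scene [0.542  0.0366 0.1753] 0.0024
mean [0.5427 0.0373 0.1728] 0.0013
well 0.5684946388018279 -0.11050782959570865
fA [[0.4469, 0.3693], [0.4055, 0.363]] [[0.4421, 0.355], [0.4022, 0.3519]]
yaw 0.15219763248904877 0.07806778215539471 origin [0.42123784 0.36539541]
fB [[0.4459, 0.2575], [0.4046, 0.2498]] [[0.442, 0.2479], [0.4014, 0.2406]]
yaw 0.18366625131248135 0.17721645150851054 origin [0.42034499 0.25274442]
[[0.533, -0.225], [0.54, -0.467], [0.384, -0.464], [0.378, -0.227]]
```

View pics/st0.png

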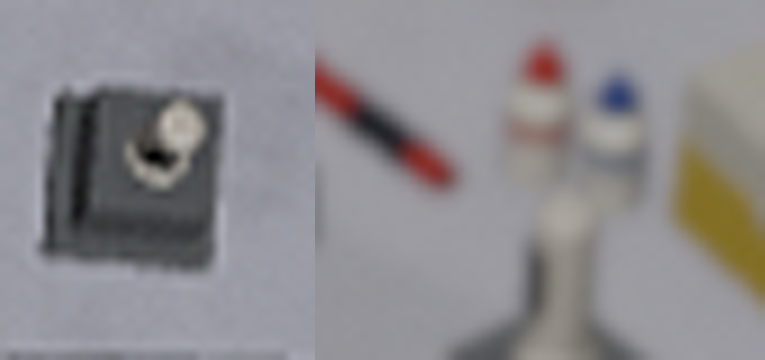

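The left crop shows the thermometer's handle top at (315,188) in the top view, above the stand block, with its white flange visible below it. The right crop shows the handle top near (302.5,213) in the scene view. Next I'll check the fresh cassettes with tighter windows and plan the pedal presses.

```bash
python3 - <<'E'
from loc import *
t=cv2.imread('pics/top0.png')[:,:,::-1].copy(); s=cv2.imread('pics/scene0.png')[:,:,::-1].copy()
T=lambda x,y:(115+(x+.5)/4.7-.5,155+(y+.5)/4.7-.5)
S=lambda x,y:(120+(x+.5)/4-.5,140+(y+.5)/4-.5)
for n,ct,cs in(('fA',[(66,349),(70,405)],[(124,76),(87,96)]),('fB',[(214,354),(221,410)],[(181,131),(144,153)])):
    print(n,[(onz('top',*T(*q),.054)[:2].round(4).tolist(),onz('top',*blob(t,*T(*q),3.5,False),.054)[:2].round(4).tolist()) for q in ct],[onz('scene',*S(*q),.054)[:2].round(4).tolist() for q in cs])
print('therm',onz('top',314.8,188.4,.139),onz('scene',302.5,212.8,.137))
x,y,a=.543,.0375,.1715; c,s_=np.cos(a),np.sin(a)
w=lambda X,Y:(round(x+c*X-s_*Y,4),round(y+s_*X+c*Y,4))
for k,Y in enumerate((.07,0,-.07)): print(k+1,'slot',w(0,Y),'pedal',w(-.097,Y))
print('well',w(0,-.15))
E
cat > plan.py <<'E'
import sys
from h import *
BAY=(.543,.0375,.1715)
def bay(X,Y): x,y,a=BAY; return x+np.cos(a)*X-np.sin(a)*Y, y+np.sin(a)*X+np.cos(a)*Y
def plan(x,y,z,yaw,quiet=False):
    o=ctrl.get_obs(); Rt=R.from_rotvec(o['tool_rot']); best=None
    for k in(0,np.pi):
        a=yaw+k; Rg=R.from_matrix(np.c_[[-np.cos(a),-np.sin(a),0],[-np.sin(a),np.cos(a),0],[0,0,-1]])
        rv=(Rt.inv()*Rg).as_rotvec()
        if best is None or np.linalg.norm(rv)<np.linalg.norm(best): best=rv
    d=Rt.inv().apply(np.array([x,y,z])-o['tool_pos'])
    print('d',d.round(4),'rv',best.round(4),'rows',max(np.linalg.norm(d)/.0417,np.linalg.norm(best)/.125).round(1))
E
python3 - <<'E'
from plan import *
plan(*bay(-.101,.07),.10,BAY[2])
E
```

```text
d [-0.3707 -0.3858  0.1308] rv [-0.0018 -0.0008 -0.5392] rows 13.2
```

```bash
r="-0.371 -0.386 0.03 0 0 -0.54"; python3 jog.py '0 -0.371 -0.386 0.03 0 0 -0.54;0 -0.371 -0.386 0.03 0 0 -0.54;0 -0.371 -0.386 0.03 0 0 -0.54;0 -0.371 -0.386 0.03 0 0 -0.54;0 -0.371 -0.386 0.03 0 0 -0.54;0 -0.371 -0.386 0.03 0 0 -0.54;0 -0.371 -0.386 0.03 0 0 -0.54;0 -0.371 -0.386 0.03 0 0 -0.54;0 -0.371 -0.386 0.03 0 0 -0.54;0 -0.371 -0.386 0.03 0 0 -0.54;0 -0.371 -0.386 0.03 0 0 -0.54;0 -0.371 -0.386 0.03 0 0 -0.54;0 -0.371 -0.386 0.03 0 0 -0.54;0 -0.371 -0.386 0.03 0 0 -0.54;0 -0.371 -0.386 0.13 0 0 -0.54;0 -0.371 -0.386 0.13 0 0 -0.54;0 -0.371 -0.386 0.13 0 0 -0.54;0 -0.371 -0.386 0.13 0 0 -0.54;0 -0.371 -0.386 0.13 0 0 -0.54'
python3 - <<'E'
from plan import *
plan(*bay(-.101,.07),.05,BAY[2]); plan(*bay(-.101,.07),.01,BAY[2])
im=snap('scene','pics/x.png'); t=snap('top','pics/y.png')
a=cv2.resize(im[130:240,150:270],None,fx=3.4,fy=3.4,interpolation=2); b=cv2.resize(t[160:270,165:285],None,fx=3.3,fy=3.4,interpolation=2)
cv2.imwrite('pics/p1.png',np.hstack([a,b[:a.shape[0]]])[:,:,::-1])
E
```

```text
t: 1.68
tool_pos: [0.4311, 0.0899, 0.1004]
tool_rot: [0.27, -3.127, -0.0]
contact_force: [0.2, -0.2, 0.5]
opening: -0.0002
grip_force: 0.0
d [-0.0005 -0.0007  0.0504] rv [ 0.0005 -0.0028  0.0009] rows 1.2
d [-0.0006 -0.0007  0.0904] rv [ 0.0005 -0.0028  0.0009] rows 2.2
```

View pics/p1.png

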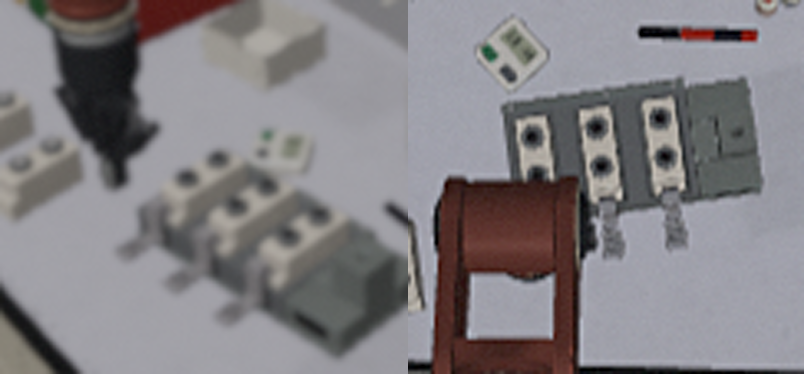

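The shut fingers are above pedal 1, at about (115,180) in the left half with the pedal at (130,245). Pressing now.

```bash
python3 jog.py '0 0 0 0.04 0 0 0;0 0 0 0.07 0 0 0;0 0 0 0.076 0 0 0;0 0 0 0.082 0 0 0;0 0 0 0.087 0 0 0;0 0 0 0.09 0 0 0;0 0 0 0.091 0 0 0;0 0 0 0.091 0 0 0;0 0 0 0.091 0 0 0' 
python3 jog.py '0 0 0 -0.04 0 0 0;0 0 0 -0.08 0 0 0;0 0 -0.07 -0.09 0 0 0;0 0 -0.07 -0.09 0 0 0;0 0 -0.07 -0.09 0 0 0;0 0 -0.07 -0.09 0 0 0'
python3 - <<'E'
from plan import *
plan(*bay(-.101,.0),.01,BAY[2])
im=snap('scene','pics/x.png')
a=cv2.resize(im[140:240,160:290],None,fx=5,fy=5,interpolation=2)
cv2.imwrite('pics/p2.png',a[:,:,::-1])
E
```

```text
t: 2.53
tool_pos: [0.4321, 0.0897, 0.0126]
tool_rot: [0.271, -3.128, 0.0]
contact_force: [-8.0, -1.2, 5.4]
opening: -0.0
grip_force: 3.9
t: 3.03
tool_pos: [0.4465, 0.0197, 0.1039]
tool_rot: [-0.266, 3.124, -0.001]
contact_force: [0.4, -0.5, 1.0]
opening: -0.0003
grip_force: 0.0
d [0.0035 0.0012 0.0939] rv [-0.0015  0.0061 -0.0017] rows 2.3
```

View pics/p2.png

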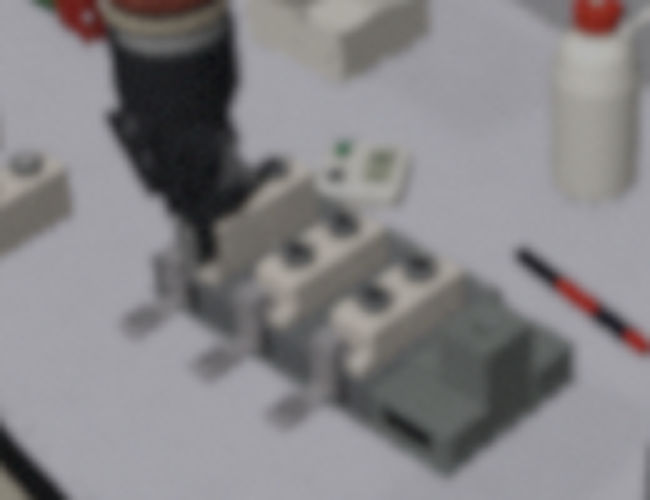

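Cassette 1 has popped up: its body at about (265,215) now stands higher than the others. The sideways force shows the fingers met the latch arm, so I'll press pedals 2 and 3 a little further forward.

```bash
python3 jog.py '0 0.006 0 0.04 0 0 0;0 0.006 0 0.07 0 0 0;0 0.006 0 0.08 0 0 0;0 0.006 0 0.086 0 0 0;0 0.006 0 0.091 0 0 0;0 0.006 0 0.094 0 0 0;0 0.006 0 0.095 0 0 0;0 0.006 0 0.095 0 0 0;0 0.006 0 0.095 0 0 0' 
python3 jog.py '0 0 0 -0.04 0 0 0;0 0 0 -0.08 0 0 0;0 0 -0.07 -0.09 0 0 0;0 0 -0.07 -0.09 0 0 0;0 0 -0.07 -0.09 0 0 0;0 0 -0.07 -0.09 0 0 0'
python3 jog.py '0 0 0 0.04 0 0 0;0 0 0 0.07 0 0 0;0 0 0 0.077 0 0 0;0 0 0 0.083 0 0 0;0 0 0 0.087 0 0 0;0 0 0 0.089 0 0 0;0 0 0 0.091 0 0 0;0 0 0 0.091 0 0 0;0 0 0 0.091 0 0 0' 
python3 jog.py '0.06 0 0 -0.04 0 0 0;0.06 0 0 -0.08 0 0 0;0.06 0 0 -0.12 0 0 0;0.06 0 0 -0.14 0 0 0;0.06 -0.08 0.07 -0.14 0 0 0;0.06 -0.08 0.07 -0.14 0 0 0;0.06 -0.08 0.07 -0.14 0 0 0;0.06 -0.08 0.07 -0.14 0 0 0'
python3 - <<'E'
from plan import *
plan(*bay(.004,-.07),.10,BAY[2])
im=snap('scene','pics/x.png')
a=cv2.resize(im[140:240,160:290],None,fx=5,fy=5,interpolation=2)
cv2.imwrite('pics/p3.png',a[:,:,::-1])
E
```

```text
t: 3.83
tool_pos: [0.4362, 0.0204, 0.0074]
tool_rot: [0.272, -3.121, -0.002]
contact_force: [-18.2, -0.5, 21.5]
opening: 0.0001
grip_force: 12.7
t: 4.33
tool_pos: [0.4514, -0.0497, 0.0971]
tool_rot: [-0.268, 3.128, -0.0]
contact_force: [0.6, 0.7, -0.1]
opening: -0.0001
grip_force: 0.0
t: 5.08
tool_pos: [0.448, -0.0481, 0.0072]
tool_rot: [0.272, -3.12, -0.004]
contact_force: [-21.0, 2.3, 27.5]
opening: -0.0001
grip_force: 16.0
t: 5.75
tool_pos: [0.5195, 0.0371, 0.1466]
tool_rot: [-0.277, 3.126, 0.002]
contact_force: [-0.4, -0.2, 0.2]
opening: 0.0599
grip_force: 0.0
d [-0.0266 -0.0738  0.0466] rv [0.001  0.0038 0.0053] rows 2.2
```

View pics/p3.png

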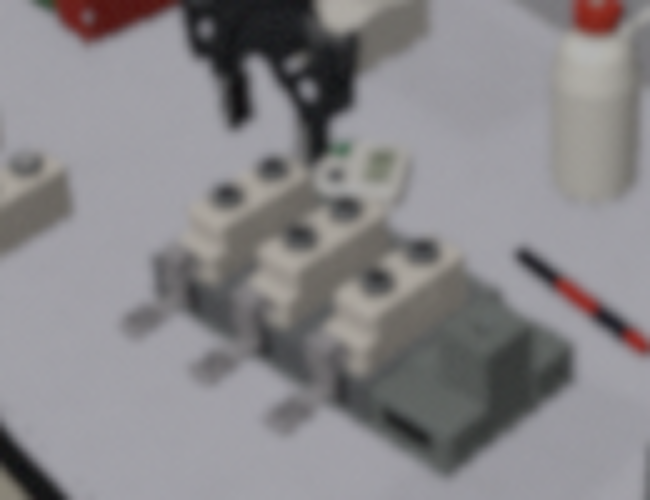

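All three cassettes stand raised, with the tongues visible at (210,245), (280,290) and (350,340). Next I'll grip used_3.

```bash
python3 jog.py '0.056 -0.027 -0.074 0.03 0 0 0.005;0.056 -0.027 -0.074 0.03 0 0 0.005;0.056 -0.027 -0.074 0.05 0 0 0.005;0.056 -0.027 -0.074 0.08 0 0 0.005;0.056 -0.027 -0.074 0.1 0 0 0.005;0.056 -0.027 -0.074 0.1 0 0 0.005;0 -0.027 -0.074 0.1 0 0 0.005;0 -0.027 -0.074 0.1 0 0 0.005;0 -0.027 -0.074 0.1 0 0 0.005;0 -0.027 -0.074 0.1 0 0 0.005;0 -0.027 -0.074 0.1 0 0 0.005' 50
python3 jog.py '0 0 0 -0.04 0 0 0;0 0 0 -0.08 0 0 0;0 0 0 -0.12 0 0 0;0 0 0 -0.12 0 0 0'
python3 - <<'E'
from plan import *
t=cv2.imread('pics/top0.png'); h=cv2.cvtColor(t,6)
# tray centre: rim edges along mid lines
g=h.astype(int); print(g[234,288:302],g[234,348:362],g[208:222,324],g[246:260,324])
E
```

```text
t: 6.72
tool_pos: [0.5561, -0.0345, 0.0458]
tool_rot: [0.263, -3.13, -0.001]
contact_force: [-4.5, 2.1, 2.5]
opening: 0.0349
grip_force: 53.6
t: 7.05
tool_pos: [0.5628, -0.0362, 0.177]
tool_rot: [-0.261, 3.11, -0.01]
contact_force: [1.5, 0.4, 1.1]
opening: 0.0353
grip_force: 53.3
[155 156 157 154 155 161 162  24  96  84  84  80  84  85] [ 83  82  81  86  56  31 102 144 158 155 154 158 151 155] [158 155 156 155 158 160 143 112  86  75  84  83  81  84] [ 83  84  84  84  81  84 110 147 158 155 154 156 156 154]
```

```bash
cat >> plan.py <<'E'
def tray(f=None):
    t=get_image('top') if f is None else cv2.imread(f)[:,:,::-1].copy()
    h=cv2.cvtColor(t,cv2.COLOR_RGB2GRAY); m=np.zeros_like(h); m[205:272,275:385]=(h[205:272,275:385]<125)*255
    m=cv2.morphologyEx(cv2.morphologyEx(m,3,np.ones((9,9))),2,np.ones((9,9)))
    c=max(cv2.findContours(m,0,2)[0],key=cv2.contourArea); (u,v),(w,hh),a=cv2.minAreaRect(c)
    p=onz('top',u,v,.028); q=[onz('top',*k,.028)[:2] for k in cv2.boxPoints(((u,v),(w,hh),a))]
    e=max([q[1]-q[0],q[2]-q[1]],key=np.linalg.norm); e=e*np.sign(e[1]); yaw=np.arctan2(-e[0],e[1])
    print('tray',p.round(4),'yaw',yaw.round(3),'px',np.round((u,v,w,hh,a),1)); return p[0],p[1],yaw
def intray(dx,dy,z,T):
    x,y,a=T; plan(x+np.cos(a)*dx-np.sin(a)*dy,y+np.sin(a)*dx+np.cos(a)*dy,z,a)
E
python3 - <<'E'
from plan import *
tray('pics/top0.png'); T=tray(); print(onz('top',324.4,233.4,.03))
intray(0.004,-.062,.12,T)
E
```

```text
tray [ 0.4699 -0.3805  0.028 ] yaw 0.026 px [337.5 228.5  47.   85.   90. ]
tray [ 0.4699 -0.3805  0.028 ] yaw 0.026 px [337.5 228.5  47.   85.   90. ]
[ 0.45071678 -0.33252173  0.03      ]
d [ 0.153  -0.3862  0.0532] rv [-0.0052  0.0155  0.1416] rows 10.0
```

```bash
sed -i 's/(h\[205:272,275:385\]<125)\*255/((h<125)\&(np.ptp(t.astype(int),axis=2)<28))[205:272,275:385]*255/' plan.py
python3 - <<'E'
from plan import *
tray('pics/top0.png'); T=tray()
intray(0.004,-.062,.12,T)
E
```

```text
tray [ 0.4505 -0.3332  0.028 ] yaw 0.026 px [324.5 233.5  37.   59.   90. ]
tray [ 0.4505 -0.3332  0.028 ] yaw 0.026 px [324.5 233.5  37.   59.   90. ]
d [ 0.1617 -0.3372  0.049 ] rv [-0.0031  0.0091  0.1417] rows 9.0
```

```bash
python3 jog.py '0 0.162 -0.337 0 0 0 0.14;0 0.162 -0.337 0 0 0 0.14;0 0.162 -0.337 0 0 0 0.14;0 0.162 -0.337 0 0 0 0.14;0 0.162 -0.337 0 0 0 0.14;0 0.162 -0.337 0 0 0 0.14;0 0.162 -0.337 0 0 0 0.14;0 0.162 -0.337 0 0 0 0.14;0 0.162 -0.337 0 0 0 0.14;0 0.162 -0.337 0 0 0 0.14;0 0.162 -0.337 0.04 0 0 0.14;0 0.162 -0.337 0.08 0 0 0.14;0 0.162 -0.337 0.12 0 0 0.14;0 0.162 -0.337 0.138 0 0 0.14;0 0.162 -0.337 0.143 0 0 0.14;0 0.162 -0.337 0.143 0 0 0.14;0.05 0.162 -0.337 0.143 0 0 0.14;0.05 0.162 -0.337 0.143 0 0 0.14;0.05 0.162 -0.337 0.143 0 0 0.14'
python3 jog.py '0.056 0 0 -0.04 0 0 0;0.056 0 0 -0.08 0 0 0;0.056 0 0 -0.12 0 0 0;0.056 0 0 -0.12 0 0 0'
python3 - <<'E'
from plan import *
plan(*bay(.004,0),.15,BAY[2])
E
```

```text
t: 8.73
tool_pos: [0.4524, -0.3935, 0.0205]
tool_rot: [0.043, -3.141, -0.001]
contact_force: [-0.5, -0.8, -0.8]
opening: 0.0499
grip_force: 0.0
t: 9.07
tool_pos: [0.4564, -0.3981, 0.1512]
tool_rot: [-0.043, 3.131, -0.019]
contact_force: [1.5, -1.2, 2.9]
opening: 0.0559
grip_force: 0.0
d [-0.1025  0.4336 -0.003 ] rv [-0.0128  0.0094 -0.1441] rows 10.7
```

```bash
python3 jog.py '0.056 -0.1 0.43 0 0 0 -0.14;0.056 -0.1 0.43 0 0 0 -0.14;0.056 -0.1 0.43 0 0 0 -0.14;0.056 -0.1 0.43 0 0 0 -0.14;0.056 -0.1 0.43 0 0 0 -0.14;0.056 -0.1 0.43 0 0 0 -0.14;0.056 -0.1 0.43 0 0 0 -0.14;0.056 -0.1 0.43 0 0 0 -0.14;0.056 -0.1 0.43 0 0 0 -0.14;0.056 -0.1 0.43 0 0 0 -0.14;0.056 -0.1 0.43 0 0 0 -0.14;0.056 -0.1 0.43 0 0 0 -0.14;0.056 -0.1 0.43 0 0 0 -0.14;0.056 -0.1 0.43 0 0 0 -0.14'
python3 - <<'E'
from plan import *
plan(*bay(.004,0),.046,BAY[2])
E
```

```text
t: 10.23
tool_pos: [0.5406, 0.0381, 0.1407]
tool_rot: [0.263, -3.13, 0.001]
contact_force: [-0.5, -0.7, 0.2]
opening: 0.0561
grip_force: 0.0
d [-0.0063 -0.0009  0.0947] rv [-0.0003 -0.0008 -0.004 ] rows 2.3
```

```bash
python3 jog.py '0.056 -0.006 -0.001 0.03 0 0 0;0.056 -0.006 -0.001 0.06 0 0 0;0.056 -0.006 -0.001 0.09 0 0 0;0.056 -0.006 -0.001 0.095 0 0 0;0.056 -0.006 -0.001 0.095 0 0 0;0 -0.006 -0.001 0.095 0 0 0;0 -0.006 -0.001 0.095 0 0 0;0 -0.006 -0.001 0.095 0 0 0;0 -0.006 -0.001 0.095 0 0 0;0 -0.006 -0.001 0.095 0 0 0'
python3 jog.py '0 0 0 -0.04 0 0 0;0 0 0 -0.08 0 0 0;0 0 0 -0.12 0 0 0;0 0 0 -0.12 0 0 0;0 0 0 -0.12 0 0 0;0 0 0 -0.12 0 0 0;0 0 0 -0.12 0 0 0'
python3 - <<'E'
from plan import *
T=tray()
intray(0.004,0,.034,T)
E
```

```text
t: 11.07
tool_pos: [0.5485, 0.0376, 0.0487]
tool_rot: [-0.262, 3.127, -0.003]
contact_force: [-2.6, -4.5, 5.8]
opening: 0.0352
grip_force: 53.3
t: 11.65
tool_pos: [0.5456, 0.0387, 0.1641]
tool_rot: [0.262, -3.127, -0.001]
contact_force: [0.6, 0.3, -0.6]
opening: 0.035
grip_force: 52.4
tray [ 0.4505 -0.3332  0.028 ] yaw 0.026 px [324.5 233.5  37.   59.   90. ]
d [ 0.1511 -0.3515  0.13  ] rv [ 0.0009 -0.0041  0.1417] rows 9.7
```

```bash
python3 jog.py '0 0.151 -0.35 0 0 0 0.14;0 0.151 -0.35 0 0 0 0.14;0 0.151 -0.35 0 0 0 0.14;0 0.151 -0.35 0 0 0 0.14;0 0.151 -0.35 0 0 0 0.14;0 0.151 -0.35 0 0 0 0.14;0 0.151 -0.35 0 0 0 0.14;0 0.151 -0.35 0 0 0 0.14;0 0.151 -0.35 0 0 0 0.14;0 0.151 -0.35 0 0 0 0.14;0 0.151 -0.35 0 0 0 0.14;0 0.151 -0.35 0.04 0 0 0.14;0 0.151 -0.35 0.08 0 0 0.14;0 0.151 -0.35 0.11 0 0 0.14;0 0.151 -0.35 0.128 0 0 0.14;0 0.151 -0.35 0.13 0 0 0.14;0 0.151 -0.35 0.13 0 0 0.14;0.05 0.151 -0.35 0.13 0 0 0.14;0.05 0.151 -0.35 0.13 0 0 0.14;0.05 0.151 -0.35 0.13 0 0 0.14'
python3 jog.py '0.056 0 0 -0.04 0 0 0;0.056 0 0 -0.08 0 0 0;0.056 0 0 -0.12 0 0 0;0.056 0 0 -0.12 0 0 0;0.056 0 0 -0.12 0 0 0;0.056 0 0 -0.12 0 0 0'
python3 - <<'E'
from plan import *
plan(*bay(.004,.07),.15,BAY[2])
E
```

```text
t: 13.37
tool_pos: [0.4579, -0.3329, 0.0389]
tool_rot: [-0.043, 3.138, -0.005]
contact_force: [1.1, 0.5, 0.3]
opening: 0.0498
grip_force: 0.0
t: 13.87
tool_pos: [0.4567, -0.3322, 0.1576]
tool_rot: [-0.043, 3.14, -0.003]
contact_force: [-0.3, -0.3, -0.3]
opening: 0.0556
grip_force: 0.0
d [-0.0902  0.4371  0.007 ] rv [-0.0018  0.0015 -0.1443] rows 10.7
```

```bash
python3 jog.py '0.06 -0.09 0.437 0 0 0 -0.144;0.06 -0.09 0.437 0 0 0 -0.144;0.06 -0.09 0.437 0 0 0 -0.144;0.06 -0.09 0.437 0 0 0 -0.144;0.06 -0.09 0.437 0 0 0 -0.144;0.06 -0.09 0.437 0 0 0 -0.144;0.06 -0.09 0.437 0 0 0 -0.144;0.06 -0.09 0.437 0 0 0 -0.144;0.06 -0.09 0.437 0 0 0 -0.144;0.06 -0.09 0.437 0 0 0 -0.144;0.06 -0.09 0.437 0 0 0 -0.144;0.06 -0.09 0.437 0 0 0 -0.144;0.06 -0.09 0.437 0.04 0 0 -0.144;0.06 -0.09 0.437 0.08 0 0 -0.144;0.06 -0.09 0.437 0.09 0 0 -0.144;0.06 -0.09 0.437 0.09 0 0 -0.144'
python3 - <<'E'
from plan import *
plan(*bay(.004,.07),.046,BAY[2])
E
```

```text
t: 15.2
tool_pos: [0.5298, 0.1067, 0.0607]
tool_rot: [0.267, -3.119, -0.0]
contact_force: [-0.6, 1.0, -0.0]
opening: 0.0595
grip_force: 0.0
d [-0.0054 -0.0004  0.0146] rv [ 0.0011 -0.0116 -0.0007] rows 0.4
```

```bash
python3 jog.py '0.056 -0.003 0 0.016 0 0 0;0.056 -0.003 0 0.016 0 0 0;0 -0.003 0 0.016 0 0 0;0 -0.003 0 0.016 0 0 0;0 -0.003 0 0.016 0 0 0;0 -0.003 0 0.016 0 0 0;0 -0.003 0 0.016 0 0 0'
python3 jog.py '0 0 0 -0.04 0 0 0;0 0 0 -0.08 0 0 0;0 0 0 -0.12 0 0 0;0 0 0 -0.12 0 0 0;0 0 0 -0.12 0 0 0;0 0 0 -0.12 0 0 0;0 0 0 -0.12 0 0 0'
python3 - <<'E'
from plan import *
T=tray()
intray(0.004,.064,.034,T)
E
```

```text
t: 15.78
tool_pos: [0.5384, 0.1075, 0.0522]
tool_rot: [-0.268, 3.128, -0.002]
contact_force: [-1.7, -2.7, 5.5]
opening: 0.0346
grip_force: 52.9
t: 16.37
tool_pos: [0.5359, 0.1079, 0.1679]
tool_rot: [0.268, -3.126, -0.001]
contact_force: [-0.1, -0.4, -1.3]
opening: 0.0351
grip_force: 51.9
tray [ 0.4505 -0.3332  0.028 ] yaw 0.026 px [324.5 233.5  37.   59.   90. ]
d [ 0.1454 -0.3575  0.134 ] rv [ 0.0003 -0.0045  0.1456] rows 9.8
```

```bash
python3 jog.py '0 0.145 -0.357 0 0 0 0.14;0 0.145 -0.357 0 0 0 0.14;0 0.145 -0.357 0 0 0 0.14;0 0.145 -0.357 0 0 0 0.14;0 0.145 -0.357 0 0 0 0.14;0 0.145 -0.357 0 0 0 0.14;0 0.145 -0.357 0 0 0 0.14;0 0.145 -0.357 0 0 0 0.14;0 0.145 -0.357 0 0 0 0.14;0 0.145 -0.357 0 0 0 0.14;0 0.145 -0.357 0 0 0 0.14;0 0.145 -0.357 0.04 0 0 0.14;0 0.145 -0.357 0.08 0 0 0.14;0 0.145 -0.357 0.11 0 0 0.14;0 0.145 -0.357 0.128 0 0 0.14;0 0.145 -0.357 0.13 0 0 0.14;0 0.145 -0.357 0.13 0 0 0.14;0.05 0.145 -0.357 0.13 0 0 0.14;0.05 0.145 -0.357 0.13 0 0 0.14;0.05 0.145 -0.357 0.13 0 0 0.14'
python3 jog.py '0.056 0 0 -0.04 0 0 0;0.056 0 0 -0.08 0 0 0;0.056 0 0 -0.12 0 0 0;0.056 0 0.05 -0.12 0 0 0;0.056 0 0.1 -0.12 0 0 0;0.056 0 0.15 -0.12 0 0 0;0.056 0 0.2 -0.12 0 0 0;0.056 0 0.2 -0.12 0 0 0;0.056 0 0.2 -0.12 0 0 0;0.056 0 0.2 -0.12 0 0 0'
python3 - <<'E'
from plan import *
t=snap('top','pics/t4.png'); s=snap('scene','pics/s4.png')
cv2.imwrite('pics/p4.png',np.vstack([cv2.resize(t[160:270,110:370],None,fx=3,fy=3,interpolation=2),cv2.resize(s[140:310,120:345],(780,268+0*1),interpolation=2)])[:,:,::-1])
E
```

```text
t: 18.08
tool_pos: [0.457, -0.2695, 0.0428]
tool_rot: [-0.049, 3.138, -0.004]
contact_force: [1.3, -0.3, 0.5]
opening: 0.0499
grip_force: 0.0
t: 18.92
tool_pos: [0.4497, -0.0675, 0.162]
tool_rot: [-0.054, 3.138, -0.002]
contact_force: [0.7, -0.4, 0.1]
opening: 0.0559
grip_force: 0.0
```

View pics/p4.png

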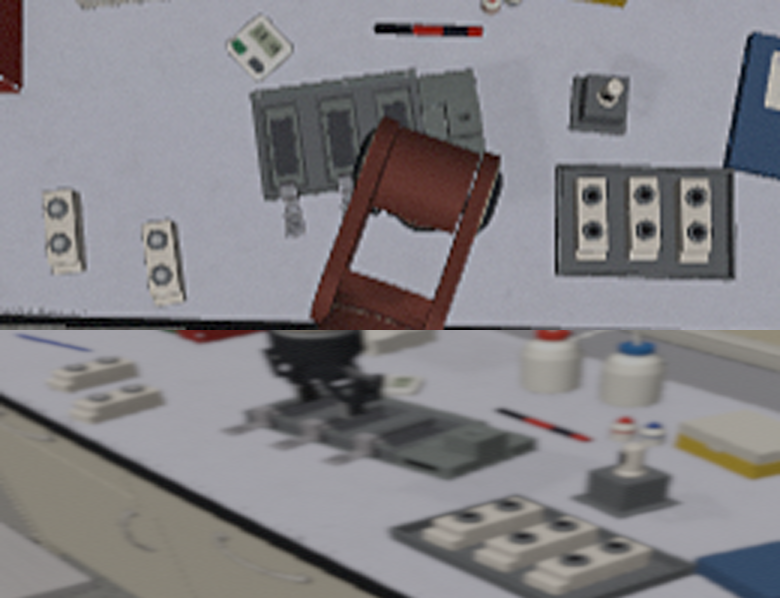

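All three used cassettes lie in the tray, with caps from (591,195) to (697,231) in the crop, and the slots are empty. Fresh B has been knocked towards the robot: its caps are now at (157,239) and (161,273) in the crop, which is about (163,245) full-frame. I'll measure both fresh cassettes again.

```bash
cat >> loc.py <<'E'
def fresh(seeds,t=None,s=None,z=.054):
    t=get_image('top') if t is None else t; s=get_image('scene') if s is None else s
    a=[onz('top',*blob(t,*q,3.5,False),z)[:2] for q in seeds]
    b=[onz('scene',*blob(s,*proj('scene',[*p,z]),3.5,False),z)[:2] for p in a]
    print('diff',np.round(np.array(a)-b,4).tolist()); c=(np.array(a)+b)/2; d=c[0]-c[1]; L=np.linalg.norm(d); yaw=np.arctan2(d[1],d[0]); da,db=a[0]-a[1],b[0]-b[1]
    print('len',L.round(4),'yaws',np.arctan2(da[1],da[0]).round(3),np.arctan2(db[1],db[0]).round(3)); o=c.mean(0)-.005*d/L; print('origin',o.round(4),'yaw',yaw.round(3)); return *o,yaw
E
python3 - <<'E'
from loc import *; from plan import *
rd=lambda f:cv2.imread(f)[:,:,::-1].copy()
t,s=rd('pics/t4.png'),rd('pics/s4.png')
T=lambda x,y:(110+(x+.5)/3-.5,160+(y+.5)/3-.5)
A=fresh([T(58,208),T(59,243)],t,s); B=fresh([T(157,239),T(161,273)],t,s)
for F in(A,B): plan(F[0]+.004*np.cos(F[2]),F[1]+.004*np.sin(F[2]),.10,F[2])
E
```

```text
diff [[0.0038, 0.007], [0.0037, 0.0077]]
len 0.0416 yaws 0.146 0.162
origin [0.4199 0.3605] yaw 0.154
diff [[0.0033, 0.0081], [0.003, 0.0094]]
len 0.0419 yaws 0.163 0.194
origin [0.3857 0.2399] yaw 0.179
d [0.0125 0.431  0.061 ] rv [-0.0013  0.0022 -0.1228] rows 10.4
d [0.0505 0.3116 0.0611] rv [-0.0014  0.0021 -0.1473] rows 7.7
```

```bash
python3 jog.py '0.07 0.05 0.312 0 0 0 -0.145;0.07 0.05 0.312 0 0 0 -0.145;0.07 0.05 0.312 0 0 0 -0.145;0.07 0.05 0.312 0 0 0 -0.145;0.07 0.05 0.312 0 0 0 -0.145;0.07 0.05 0.312 0 0 0 -0.145;0.07 0.05 0.312 0 0 0 -0.145;0.07 0.05 0.312 0 0 0 -0.145;0.07 0.05 0.312 0 0 0 -0.145;0.07 0.05 0.312 0.04 0 0 -0.145;0.07 0.05 0.312 0.08 0 0 -0.145;0.07 0.05 0.312 0.08 0 0 -0.145;0.07 0.05 0.312 0.08 0 0 -0.145;0.07 0.05 0.312 0.08 0 0 -0.145'
python3 - <<'E'
from plan import *
plan(.392,.243,.028,.175)
E
```

```text
t: 20.18
tool_pos: [0.391, 0.2411, 0.0821]
tool_rot: [-0.273, 3.128, 0.001]
contact_force: [0.8, 0.2, 0.1]
opening: 0.0702
grip_force: 0.0
d [-0.0012  0.0017  0.0541] rv [ 0.0002  0.002  -0.0007] rows 1.3
```

```bash
python3 jog.py '0.07 0 0.002 0.03 0 0 0;0.07 0 0.002 0.05 0 0 0;0.07 0 0.002 0.054 0 0 0;0.07 0 0.002 0.054 0 0 0;0.07 0 0.002 0.054 0 0 0;0 0 0.002 0.054 0 0 0;0 0 0.002 0.054 0 0 0;0 0 0.002 0.054 0 0 0;0 0 0.002 0.054 0 0 0;0 0 0.002 0.054 0 0 0;0 0 0.002 0.054 0 0 0' 80
python3 jog.py '0 0 0 -0.04 0 0 0;0 0 0 -0.08 0 0 0;0 0 0 -0.1 0 0 0;0 0 0 -0.1 0 0 0;0 0 0 -0.1 0 0 0;0 0 0 -0.1 0 0 0;0 0 0 -0.1 0 0 0'
python3 - <<'E'
from plan import *
o=ctrl.get_obs(); plan(*bay(.005,0),.11,BAY[2])
E
```

```text
t: 21.1
tool_pos: [0.3904, 0.2443, 0.0282]
tool_rot: [-0.276, 3.127, 0.002]
contact_force: [-0.8, -0.0, 6.2]
opening: 0.0343
grip_force: 80.7
t: 21.68
tool_pos: [0.3875, 0.243, 0.124]
tool_rot: [0.276, -3.125, 0.002]
contact_force: [0.7, 0.1, -1.5]
opening: 0.0343
grip_force: 80.6
d [-0.1221 -0.2295  0.0137] rv [-0.0009 -0.0041  0.0047] rows 6.2
```

```bash
python3 jog.py '0 -0.123 -0.23 0 0 0 0.004;0 -0.123 -0.23 0 0 0 0.004;0 -0.123 -0.23 0 0 0 0.004;0 -0.123 -0.23 0 0 0 0.004;0 -0.123 -0.23 0 0 0 0.004;0 -0.123 -0.23 0 0 0 0.004;0 -0.123 -0.23 0 0 0 0.004;0 -0.123 -0.23 0.03 0 0 0.004;0 -0.123 -0.23 0.045 0 0 0.004;0 -0.123 -0.23 0.045 0 0 0.004;0 -0.123 -0.23 0.045 0 0 0.004;0 -0.123 -0.23 0.045 0 0 0.004'
python3 - <<'E'
from plan import *
plan(*bay(.004,0),.06,BAY[2])
im=snap('scene','pics/x.png')
cv2.imwrite('pics/p5.png',cv2.resize(im[140:240,160:290],None,fx=5,fy=5,interpolation=2)[:,:,::-1])
E
```

```text
t: 22.68
tool_pos: [0.5501, 0.0391, 0.0813]
tool_rot: [0.271, -3.129, -0.0]
contact_force: [-0.8, 1.3, -1.3]
opening: 0.0341
grip_force: 80.8
d [ 0.0032 -0.0004  0.0213] rv [ 0.0003 -0.001   0.0012] rows 0.5
```

View pics/p5.png

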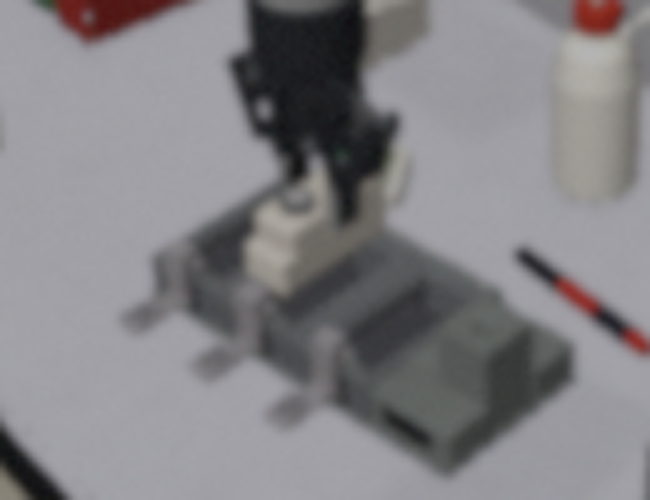

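The cassette hangs right above slot 2 with its tongue towards latch 2. Its front cap is at (297,198) in the crop, about (219,179) full-frame. I'll use that cap to check x.

Run:
```python
from plan import *
p=onz('scene',219,179.2,.106)[:2]; a=BAY[2]; d=p-np.array(BAY[:2]); o=ctrl.get_obs()['tool_pos'][:2]-np.array(BAY[:2])
f=lambda d:(d[0]*np.cos(a)+d[1]*np.sin(a),-d[0]*np.sin(a)+d[1]*np.cos(a)); print('cap in bay',f(d),'tcp',f(o))
```

```text
cap in bay (np.float64(-0.012524170921388071), np.float64(0.00024480236797291637)) tcp (np.float64(0.007681084701999218), np.float64(0.0003064074384397618))
```

```bash
python3 jog.py '0 0.004 0 0.01 0 0 0;0 0.004 0 0.016 0 0 0;0 0.004 0 0.02 0 0 0;0 0.004 0 0.024 0 0 0;0 0.004 0 0.026 0 0 0;0 0.004 0 0.028 0 0 0;0 0.004 0 0.028 0 0 0;0 0.004 0 0.028 0 0 0'
python3 - <<'E'
from plan import *
plan(*bay(.004,0),.041,BAY[2])
E
```

```text
t: 23.4
tool_pos: [0.5468, 0.038, 0.0533]
tool_rot: [-0.27, 3.129, -0.0]
contact_force: [4.7, 1.1, -0.2]
opening: 0.0345
grip_force: 81.0
d [-0.0002  0.0001  0.0123] rv [-0.0001  0.0007  0.0007] rows 0.3
```

```bash
python3 jog.py '0 0 0 0.004 0 0 0;0 0 0 0.008 0 0 0;0 0 0 0.011 0 0 0;0 0 0 0.013 0 0 0;0 0 0 0.015 0 0 0;0 0 0 0.016 0 0 0;0 0 0 0.016 0 0 0;0 0 0 0.016 0 0 0'
```

```text
t: 24.07
tool_pos: [0.5465, 0.0379, 0.0381]
tool_rot: [0.27, -3.129, 0.0]
contact_force: [-0.3, 0.5, 9.9]
opening: 0.0339
grip_force: 82.2
```

```bash
python3 jog.py '0.05 0 0 0 0 0 0;0.05 0 0 0 0 0 0;0.05 0 0 0 0 0 0;0.05 0 0 -0.04 0 0 0;0.05 0 0 -0.08 0 0 0;0.06 0 0 -0.1 0 0 0;0.06 0 0.1 -0.1 0 0 0;0.06 0 0.2 -0.1 0 0 0;0.06 0 0.2 -0.1 0 0 0;0.06 0 0.2 -0.1 0 0 0;0.06 0 0.2 -0.1 0 0 0;0.06 0 0.2 -0.1 0 0 0;0.06 0 0.2 -0.1 0 0 0;0.06 0 0.2 -0.1 0 0 0'
python3 - <<'E'
from plan import *
im=snap('scene','pics/x.png')
cv2.imwrite('pics/p6.png',cv2.resize(im[140:240,130:290],None,fx=5,fy=5,interpolation=2)[:,:,::-1])
plan(.425,.363,.08,.154)
E
```

```text
t: 25.23
tool_pos: [0.5115, 0.2346, 0.1362]
tool_rot: [0.271, -3.128, 0.002]
contact_force: [-0.1, 0.8, -0.2]
opening: 0.0603
grip_force: 0.0
d [0.0635 0.1419 0.0565] rv [-0.0007 -0.0017  0.0174] rows 4.0
```

View pics/p6.png

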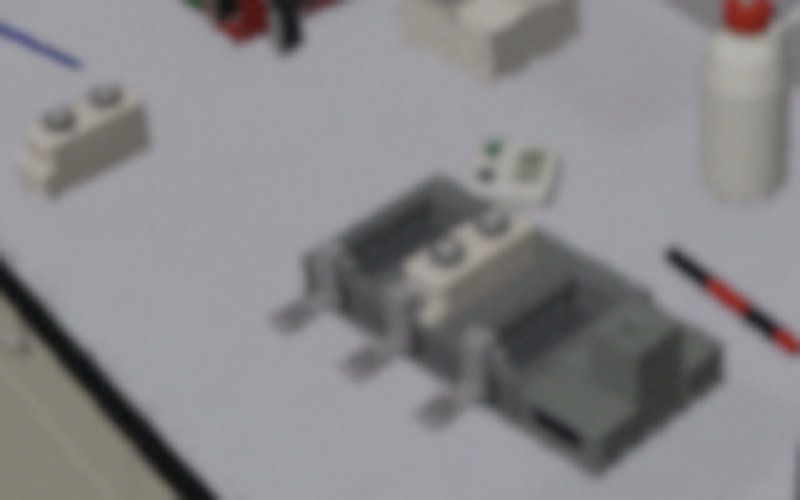

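Fresh B is latched in slot 2: it sits low, with its caps at (447,252) and (492,222) and the latch upright over the tongue. Fresh A is unmoved, with caps at (104,97) and (59,120). I'll grip it next.

```bash
python3 jog.py '0.07 0.0635 0.142 0 0 0 0.017;0.07 0.0635 0.142 0 0 0 0.017;0.07 0.0635 0.142 0 0 0 0.017;0.07 0.0635 0.142 0 0 0 0.017;0.07 0.0635 0.142 0 0 0 0.017;0.07 0.0635 0.142 0.03 0 0 0.017;0.07 0.0635 0.142 0.056 0 0 0.017;0.07 0.0635 0.142 0.056 0 0 0.017;0.07 0.0635 0.142 0.056 0 0 0.017;0.07 0.0635 0.142 0.056 0 0 0.017'
python3 - <<'E'
from plan import *
plan(.4255,.363,.028,.154)
E
```

```text
t: 26.12
tool_pos: [0.4265, 0.3635, 0.0824]
tool_rot: [-0.241, 3.131, 0.001]
contact_force: [0.2, -0.1, 0.0]
opening: 0.0702
grip_force: 0.0
d [ 0.0011 -0.0003  0.0544] rv [ 0.0003  0.001  -0.0006] rows 1.3
```

```bash
python3 jog.py '0.07 0.001 0 0.03 0 0 0;0.07 0.001 0 0.05 0 0 0;0.07 0.001 0 0.054 0 0 0;0.07 0.001 0 0.054 0 0 0;0.07 0.001 0 0.054 0 0 0;0 0.001 0 0.054 0 0 0;0 0.001 0 0.054 0 0 0;0 0.001 0 0.054 0 0 0;0 0.001 0 0.054 0 0 0;0 0.001 0 0.054 0 0 0;0 0.001 0 0.054 0 0 0' 80
python3 jog.py '0 0 0 -0.04 0 0 0;0 0 0 -0.08 0 0 0;0 0 0 -0.1 0 0 0;0 0 0 -0.1 0 0 0;0 0 0 -0.1 0 0 0;0 0 0 -0.1 0 0 0;0 0 0 -0.1 0 0 0'
python3 - <<'E'
from plan import *
plan(*bay(.004,.07),.08,BAY[2])
E
```

```text
t: 27.03
tool_pos: [0.4256, 0.3649, 0.0293]
tool_rot: [-0.243, 3.129, 0.003]
contact_force: [-0.4, 0.1, 6.1]
opening: 0.0341
grip_force: 80.7
t: 27.62
tool_pos: [0.4229, 0.363, 0.1247]
tool_rot: [0.243, -3.128, 0.003]
contact_force: [-1.2, -0.8, -0.8]
opening: 0.0341
grip_force: 80.4
d [-0.0714 -0.27    0.0449] rv [-0.0018 -0.0041 -0.0163] rows 6.8
```

```bash
python3 jog.py '0 -0.071 -0.27 0 0 0 -0.016;0 -0.071 -0.27 0 0 0 -0.016;0 -0.071 -0.27 0 0 0 -0.016;0 -0.071 -0.27 0 0 0 -0.016;0 -0.071 -0.27 0 0 0 -0.016;0 -0.071 -0.27 0 0 0 -0.016;0 -0.071 -0.27 0 0 0 -0.016;0 -0.071 -0.27 0 0 0 -0.016;0 -0.071 -0.27 0.03 0 0 -0.016;0 -0.071 -0.27 0.044 0 0 -0.016;0 -0.071 -0.27 0.044 0 0 -0.016;0 -0.071 -0.27 0.044 0 0 -0.016;0 -0.071 -0.27 0.044 0 0 -0.016'
python3 - <<'E'
from plan import *
plan(*bay(.004,.07),.053,BAY[2])
from loc import blob
im=get_image('scene'); z=ctrl.get_obs()['tool_pos'][2]+.025
q=proj('scene',[*bay(-.016,.07),z]); u=blob(im,*q,3.5,False); p=onz('scene',*u,z)[:2]; d=p-np.array(BAY[:2]); a=BAY[2]; print(q,u,'cap in bay',d[0]*np.cos(a)+d[1]*np.sin(a),-d[0]*np.sin(a)+d[1]*np.cos(a))
E
```

```text
t: 28.7
tool_pos: [0.5359, 0.1086, 0.0833]
tool_rot: [0.269, -3.129, -0.0]
contact_force: [0.7, 0.9, -0.6]
opening: 0.0343
grip_force: 80.7
d [ 0.0011 -0.0013  0.0303] rv [ 0.0003 -0.0011  0.0003] rows 0.7
[203.41669371 170.80955808] (np.float64(203.6593023255814), np.float64(164.0782945736434)) cap in bay 0.011443180804328981 0.09860852113631921
```

```bash
python3 jog.py '0 0.001 -0.001 0.01 0 0 0;0 0.001 -0.001 0.018 0 0 0;0 0.001 -0.001 0.022 0 0 0;0 0.001 -0.001 0.026 0 0 0;0 0.001 -0.001 0.028 0 0 0;0 0.001 -0.001 0.03 0 0 0;0 0.001 -0.001 0.03 0 0 0;0 0.001 -0.001 0.03 0 0 0'
python3 - <<'E'
from plan import *
plan(*bay(.004,0.07),.038,BAY[2])
E
```

```text
t: 29.42
tool_pos: [0.5358, 0.107, 0.0535]
tool_rot: [-0.268, 3.129, 0.0]
contact_force: [4.1, 0.2, 0.9]
opening: 0.0344
grip_force: 81.0
d [0.0008 0.0002 0.0155] rv [-0.      0.001  -0.0003] rows 0.4
```

```bash
python3 jog.py '0 0 0 0.004 0 0 0;0 0 0 0.008 0 0 0;0 0 0 0.011 0 0 0;0 0 0 0.013 0 0 0;0 0 0 0.015 0 0 0;0 0 0 0.016 0 0 0;0 0 0 0.016 0 0 0;0 0 0 0.016 0 0 0'
python3 jog.py '0.05 0 0 0 0 0 0;0.05 0 0 0 0 0 0;0.05 0 0 0 0 0 0;0.05 0 0 -0.04 0 0 0;0.05 0 0 -0.08 0 0 0;0.06 0 0 -0.12 0 0 0;0.06 0 0 -0.16 0 0 0;0.06 0 -0.3 -0.19 0 0 0;0.06 0 -0.3 -0.19 0 0 0;0.06 0 -0.3 -0.19 0 0 0;0.06 0 -0.3 -0.19 0 0 0;0.06 0 -0.3 -0.19 0 0 0;0.06 0 -0.3 -0.19 0 0 0;0.06 0 -0.3 -0.19 0 0 0;0.06 0 -0.3 -0.19 0 0 0;0.06 0 -0.3 -0.19 0 0 0;0.06 0 -0.3 -0.19 0 0 0;0.06 0 -0.3 -0.19 0 0 0'
python3 - <<'E'
from plan import *
im=snap('scene','pics/x.png'); t=snap('top','pics/t7.png')
cv2.imwrite('pics/p7.png',np.hstack([cv2.resize(im[140:240,170:290],None,fx=4,fy=4,interpolation=2),cv2.resize(t[170:270,185:265],None,fx=4,fy=4,interpolation=2)])[:,:,::-1])
plan(.597,-.280,.18,0)
E
```

```text
t: 30.08
tool_pos: [0.5357, 0.107, 0.0392]
tool_rot: [0.269, -3.129, 0.0]
contact_force: [-2.9, 0.7, 14.4]
opening: 0.0341
grip_force: 82.7
t: 31.58
tool_pos: [0.5859, -0.1871, 0.2261]
tool_rot: [0.27, -3.128, -0.003]
contact_force: [-0.2, -0.4, -1.1]
opening: 0.0601
grip_force: 0.0
d [ 0.0054 -0.0937  0.0466] rv [ 0.0009 -0.001   0.1732] rows 2.5
```

View pics/p7.png

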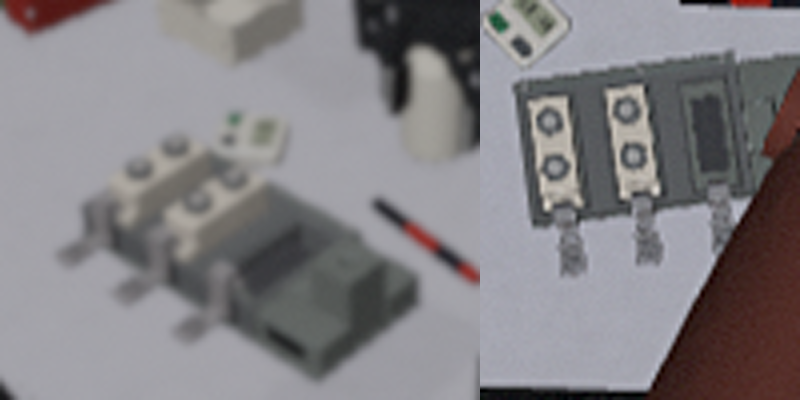

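Both fresh cassettes sit at latched height: the slot 1 caps map to (214,176) and (205,182), and the slot 2 caps to (228,184) and (219,190), matching the original latched positions. Now the thermometer.

```bash
python3 jog.py '0.06 0.005 -0.094 0 0 0 0;0.06 0.005 -0.094 0 0 0 0;0.06 0.005 -0.094 0 0 0 0;0.06 0.005 -0.094 0.03 0 0 0;0.06 0.005 -0.094 0.05 0 0 0;0.06 0.005 -0.094 0.05 0 0 0;0.06 0.005 -0.094 0.05 0 0 0;0.06 0.005 -0.094 0.05 0 0 0'
python3 - <<'E'
from plan import *
plan(.597,-.280,.097,BAY[2])
E
```

```text
t: 32.35
tool_pos: [0.5983, -0.2813, 0.1787]
tool_rot: [-0.27, 3.129, -0.001]
contact_force: [-0.9, -0.7, 0.1]
opening: 0.0599
grip_force: 0.0
d [0.0011 0.0016 0.0817] rv [-0.0009  0.0011  0.0009] rows 2.0
```

```bash
python3 jog.py '0.06 0.001 0.001 0.03 0 0 0;0.06 0.001 0.001 0.06 0 0 0;0.06 0.001 0.001 0.08 0 0 0;0.06 0.001 0.001 0.081 0 0 0;0.06 0.001 0.001 0.081 0 0 0;0.06 0.001 0.001 0.081 0 0 0;0 0.001 0.001 0.081 0 0 0;0 0.001 0.001 0.081 0 0 0;0 0.001 0.001 0.081 0 0 0;0 0.001 0.001 0.081 0 0 0;0 0.001 0.001 0.081 0 0 0;0 0.001 0.001 0.081 0 0 0;0 0.001 0.001 0.081 0 0 0' 40
python3 jog.py '0 0 0 -0.02 0 0 0;0 0 0 -0.04 0 0 0;0 0 0 -0.06 0 0 0;0 0 0 -0.08 0 0 0;0 0 0 -0.08 0 0 0;0 0 0 -0.08 0 0 0;0 0 0 -0.08 0 0 0;0 0 0 -0.08 0 0 0'
python3 - <<'E'
from plan import *
snap('scene','pics/s8.png');snap('top','pics/t8.png')
plan(*bay(0,-.15),.17,BAY[2])
E
```

```text
t: 33.43
tool_pos: [0.5973, -0.2819, 0.0981]
tool_rot: [-0.268, 3.128, -0.002]
contact_force: [-0.9, 0.8, 6.3]
opening: 0.0191
grip_force: 39.6
t: 34.1
tool_pos: [0.5953, -0.2806, 0.1737]
tool_rot: [0.268, -3.127, -0.004]
contact_force: [0.3, 0.1, -1.5]
opening: 0.0191
grip_force: 39.9
d [-0.0025  0.1725  0.0044] rv [ 0.0023 -0.0026 -0.0003] rows 4.1
```

```bash
python3 jog.py '0 -0.0025 0.1725 0 0 0 0;0 -0.0025 0.1725 0 0 0 0;0 -0.0025 0.1725 0 0 0 0;0 -0.0025 0.1725 0 0 0 0;0 -0.0025 0.1725 0 0 0 0;0 -0.0025 0.1725 0 0 0 0;0 -0.0025 0.1725 0 0 0 0;0 -0.0025 0.1725 0 0 0 0;0 -0.0025 0.1725 0 0 0 0;0 -0.0025 0.1725 0 0 0 0;0 -0.0025 0.1725 0 0 0 0'
python3 - <<'E'
from plan import *
plan(*bay(0,-.15),.16,BAY[2])
im=snap('scene','pics/x.png'); u,v=proj('scene',[*bay(0,-.15),.08]).astype(int); print(u,v)
cv2.imwrite('pics/p8.png',cv2.resize(im[v-40:v+30,u-40:u+40],None,fx=8,fy=8,interpolation=2)[:,:,::-1])
E
```

```text
t: 35.12
tool_pos: [0.5696, -0.1119, 0.1762]
tool_rot: [0.266, -3.13, -0.0]
contact_force: [0.2, -0.3, -0.5]
opening: 0.0187
grip_force: 40.0
d [0.0007 0.0018 0.0162] rv [ 0.0001 -0.0002 -0.0018] rows 0.4
256 203
```

View pics/p8.png

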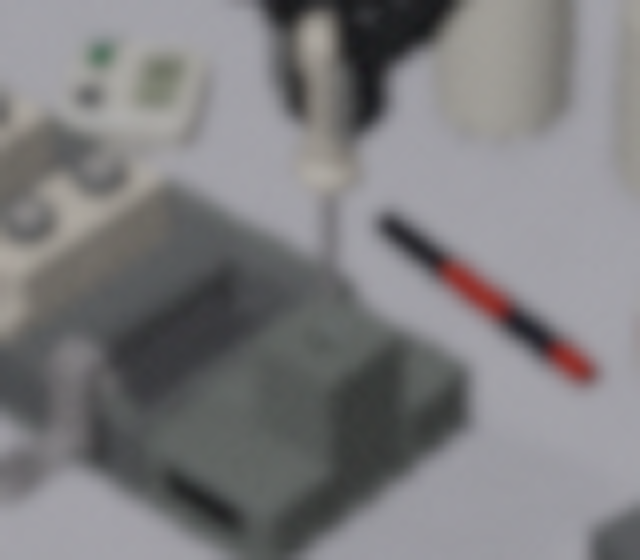

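The thermometer hangs over the tower. Its flange is centred near (326,178), the stem comes down at column 330, and the well mouth is at (322,338) in the crop. I'll turn these into a horizontal offset.

Run:
```python
from plan import *
f=lambda x,y:(216+(x+.5)/8-.5,163+(y+.5)/8-.5)
z=ctrl.get_obs()['tool_pos'][2]; tip=z-.0981+.013
W=onz('scene',*f(322,338),.074)[:2]; F=onz('scene',*f(326,178),tip+.065)[:2]; H=onz('scene',*f(318,20),tip+.12)[:2]; S=onz('scene',*f(331,240),tip+.03)[:2]
print('well scene',W,'model',bay(0,-.15),'flange',F,'handle',H,'stem',S,'tcp',ctrl.get_obs()['tool_pos'])
t=cv2.imread('pics/t7.png')
print('pred tip on mouth px',proj('scene',[*F,.075]),'hole',f(322,338))
# well in the first top image
g=cv2.cvtColor(cv2.imread('pics/top0.png'),6); print(g[195:203,259:270])
```

```text
well scene [ 0.56595222 -0.10941323] model (np.float64(0.5685990802999293), np.float64(-0.11029948270477055)) flange [ 0.56359085 -0.11609861] handle [ 0.57575659 -0.09698077] stem [ 0.56958567 -0.11105712] tcp [ 0.56960048 -0.11175711  0.17618715]
pred tip on mouth px [256.56197884 205.95102381] hole (255.8125, 204.8125)
[[95 93 89 91 90 94 89 92 91 86 93]
 [96 94 92 89 96 93 91 90 89 87 93]
 [97 92 92 92 88 82 79 79 92 89 91]
 [88 92 93 84 75 64 54 67 90 88 86]
 [82 93 94 87 63 61 48 65 91 88 88]
 [67 93 89 90 79 74 77 82 92 88 91]
 [64 94 90 91 90 92 92 91 91 89 86]
 [49 98 92 91 91 87 90 90 91 92 85]]
```

```bash
python3 jog.py '0 0.0025 0.0018 0 0 0 0;0 0.0025 0.0018 0.006 0 0 0;0 0.0025 0.0018 0.012 0 0 0;0 0.0025 0.0018 0.016 0 0 0;0 0.0025 0.0018 0.02 0 0 0;0 0.0025 0.0018 0.024 0 0 0;0 0.0025 0.0018 0.027 0 0 0;0 0.0025 0.0018 0.03 0 0 0;0 0.0025 0.0018 0.03 0 0 0;0 0.0025 0.0018 0.03 0 0 0'
```

```text
t: 36.0
tool_pos: [0.5672, -0.11, 0.1461]
tool_rot: [-0.268, 3.129, -0.002]
contact_force: [3.6, -2.0, -1.2]
opening: 0.0188
grip_force: 40.0
```

```bash
python3 jog.py '0 -0.0015 -0.0005 0.005 0 0 0;0 -0.0015 -0.0005 0.012 0 0 0;0 -0.0015 -0.0005 0.02 0 0 0;0 -0.0015 -0.0005 0.027 0 0 0;0 -0.0015 -0.0005 0.033 0 0 0;0 -0.0015 -0.0005 0.038 0 0 0;0 -0.0015 -0.0005 0.042 0 0 0;0 -0.0015 -0.0005 0.045 0 0 0;0 -0.0015 -0.0005 0.047 0 0 0;0 -0.0015 -0.0005 0.048 0 0 0;0 -0.0015 -0.0005 0.048 0 0 0;0 -0.0015 -0.0005 0.048 0 0 0'
```

```text
t: 37.0
tool_pos: [0.5684, -0.1099, 0.0982]
tool_rot: [-0.269, 3.13, -0.0]
contact_force: [3.7, -3.4, -0.4]
opening: 0.019
grip_force: 40.2
```

Seated at the same height at which I gripped it. I'll release, back off and check everything.

```bash
python3 jog.py '0.03 0 0 0 0 0 0;0.04 0 0 0 0 0 0;0.05 0 0 0 0 0 0;0.05 0 0 0 0 0 0;0.05 0 0 -0.03 0 0 0;0.05 0 0 -0.06 0 0 0;0.05 0 0 -0.1 0 0 0;0.05 0 0 -0.14 0 0 0;0.05 0.2 0.2 -0.14 0 0 0;0.05 0.2 0.2 -0.14 0 0 0;0.05 0.2 0.2 -0.14 0 0 0;0.05 0.2 0.2 -0.14 0 0 0;0.05 0.2 0.2 -0.14 0 0 0;0.05 0.2 0.2 -0.14 0 0 0;0.05 0.2 0.2 -0.14 0 0 0;0.05 0.2 0.2 -0.14 0 0 0;0.05 0.2 0.2 -0.14 0 0 0'
python3 - <<'E'
from plan import *
s=snap('scene','pics/s9.png'); t=snap('top','pics/t9.png')
cv2.imwrite('pics/p9.png',np.vstack([cv2.resize(s[150:300,170:370],None,fx=3,fy=2.2,interpolation=2),cv2.resize(t[170:260,180:380],None,fx=3,fy=2.8,interpolation=2)])[:,:,::-1])
tray()
E
```

```text
t: 38.42
tool_pos: [0.3364, 0.054, 0.2385]
tool_rot: [-0.272, 3.128, -0.0]
contact_force: [0.4, -1.3, -0.3]
opening: 0.0497
grip_force: 0.0
tray [ 0.4505 -0.3332  0.028 ] yaw 0.026 px [324.5 233.5  37.   59.   90. ]
```

View pics/p9.png

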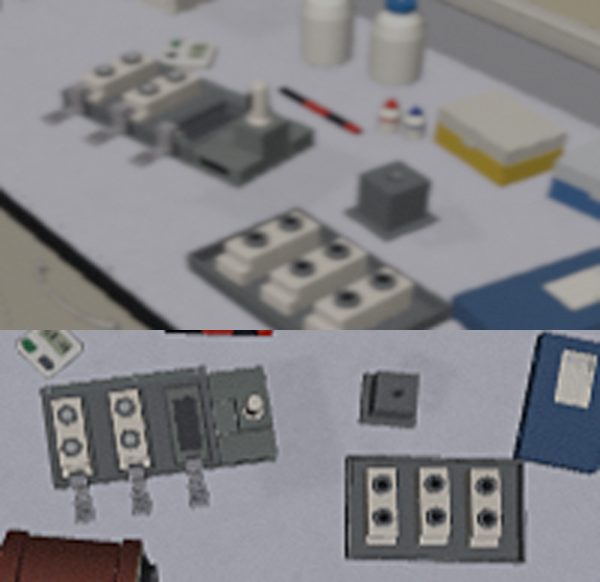

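The thermometer is upright with its flange on the tower (260,120). Both fresh cassettes are low and latched on the left of the bay. The three used ones are in the tray, and the timer, slide box and marker look undisturbed. Handing in.

```bash
python3 -c "
from station import ctrl, get_image, camera_params
print(ctrl.finish_job())"
```

```text
the job is handed in; nothing more can be done
None
```

I've handed the job in: all three used cassettes are in the tray, both fresh ones are down in slots 1 and 2 with their latches closed as far as the pictures show, and the thermometer is all the way down in the well; the hand-in gave no verdict.

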